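# Release the bottle carousel's brake and hold the stoppered bottle at the front

## Task

Press the brake lever of the bottle carousel down until it clicks and stays down by itself, and take your hand off it. Then take the carousel by the wooden bar on top and turn it until the bottle with the ball-shaped stopper stands squarely at the pointer at the front, and finish while still gripping the bar and holding the carousel still there, so that someone can take the bottle. Leave the brake released, and the other things on the table where they are.

Things in the scene. Friction and masses are not known exactly. Their poses are not given: they have to be found in the camera images.
- stand: Fixed dark steel plinth of the carousel, 210 mm across. Origin at table level on the vertical turning axis. Its -x axis is the front, where an arm ends in a pointer block 24 mm wide, 42 mm high, outer face 156 mm from the axis. The brake lever lies 110 degrees anticlockwise (from above) from its +x axis; the lever's foot plate ends 225 mm from the axis.
- front_spot (a point): Fixed point of the stand 88 mm from the turning axis toward the pointer, 110 mm above the table: where the centre line of the stoppered bottle belongs.
- stopper_bottle (a point): Centre line, 110 mm up, of the glass bottle (54 mm across) with the grey ball stopper (38 mm ball, top 219 mm above the table). Fixed on the turntable 88 mm from its axis; at quarter turns stand three others: opposite, the same bottle with a flat cap (186 mm), between them a squat lidded jar (128 mm) and a waisted plastic bottle (157 mm).
- carousel: The beech turntable with stem, bar and bottles: 250 mm disc, top 40 mm up. Origin on the turning axis at table level; its -x axis points through the stoppered bottle. Turns both ways, no stops, under 0.3 N m; with the brake on it is held against about 0.8 N m.
- handle (a point): Centre of the wooden bar on the turntable's stem, turning with it, on the turning axis, 222 mm above the table: bar 90 mm long (x axis of the turntable), 16 mm thick (y), 34 mm high. Apart from the 18 mm stem under its middle, nothing stands within 50 mm of the axis.
- brake (a joint): Brake lever angle, rad, about a level hinge 142 mm from the turning axis, 58 mm up. About -0.02 = up, brake on; grows as the outer end is pressed down. A spring returns it unless it is pressed past a ball detent (at about 0.2), then it stays by itself at about 0.25; end stop 0.35. At the paddle it takes 3 N at first, up to about 13 N over the detent; the paddle sinks 19 mm to the latched place, 26 mm to the stop.
- paddle_top (a point): Middle of the top of the lever's black paddle, where to press: 211 mm from the turning axis, 78 mm up when up. Paddle 40 mm along the lever, 36 mm wide, 8 mm thick, sloping 10 degrees up outwards when up. Two 68 mm high bracket cheeks stand at the hinge, and a 68 mm detent block 20 mm nearer the axis than the paddle's middle, 36 mm to the lever's anticlockwise side.
- tumbler: Bystander: drinking glass 68 mm across, 85 mm high; origin under its centre. Leave alone.
- spare_stopper: Bystander: grey silicone stopper 38 mm across, 30 mm high, standing on the table; origin under its centre. Leave alone.
- opener: Bystander: flat steel bottle opener about 105 mm long, 34 mm wide, 8 mm thick; origin on its underside. Leave alone.
- pet_bottle: Bystander: squeezed plastic bottle lying down, about 170 mm long, 62 mm wide, 30 mm high; origin on its underside. Leave alone.
- glass_bottle: Bystander: loose glass bottle, 58 mm across, 188 mm high, standing on the table; origin under its centre. Leave alone.

How it is judged (in metres and radians):
On the way:
1. the brake lever stays down in its detent by itself, the robot not touching it (value of joint brake above 0.2 rad and contact force between each of the arm, the fingers and brake below 0.3 N), for 0.3 s.
At the end, for the whole second after the job is handed in: Through the last second: stoppered bottle within 13 mm of site front_spot, turntable still (under 0.1 rad/s), fingers gripping the bar (over 3 N, grasp point at most 30 mm above and 50 mm aside of its centre), brake lever still latched down (over 0.2 rad), untouched by the robot (all of step 1 and horizontal distance between stopper_bottle and front_spot below 0.013 m and angular speed of carousel below 0.1 rad/s and contact force between the fingers and carousel above 3 N and z of the grasp point in the frame of handle below 0.03 m and horizontal distance between the grasp point and handle below 0.05 m); the arm keeps its last pose, push and grip.
It fails at once if a bystander (tumbler, spare stopper, opener, plastic bottle, loose glass bottle) is moved by more than 30 mm (distance of any of tumbler, spare_stopper, opener, pet_bottle, glass_bottle from where it was at the start of the episode above 0.03 m).
It also fails if it takes over 72 s, if anything falls off the work surface, if the arm or the gripper's body presses on something with over 40 N, if the wrist force passes 120 N, or if a joint passes its speed limit or range.

## Robot

A 7-joint arm with a two-finger parallel gripper is mounted at the origin on the work surface. World frame = base frame: x ahead of the robot, y to its left, z up, the work surface at z = 0. Lengths are in m, angles in degrees, forces in N, time in s.
With the tool pointing down it reaches from about 0.425 to 0.875 m from the base axis. Payload 4.7 kg.
Tool frame: the origin (TCP) lies midway between the tips of the shut fingers; the grasp point (between the pads) lies 19 mm behind it; z points along the fingers, y is the line along which they close (so a half turn about z gives the same grasp; the last joint's range is limited). The gripper opens to 87 mm and grips with 3 to 60 N. Pads are 19 mm wide; open, the fingers measure 117 mm over their backs; the gripper's body (75 mm by 190 mm) begins 51 mm behind the grasp point.
Start: joints at [-67.775, 18.392, -4.016, 83.108, 1.295, 78.541, -3.26], TCP at [0.237, 0.605, 0.223] pointing down, gripper open.
Joint ranges: [-163.93, 163.93], [-17.29, 119.83], [-79.2, 71.16], [3.27, 140.29], [-89.18, 269.18], [5.43, 117.66], [-154.24, 154.24]. Speed limits (degrees/s): [147.25, 147.25, 180, 180, 180, 180, 180].

## Interface

Orientations are given as [roll, pitch, yaw] about the fixed x, y, z axes, in that order (R = Rz(yaw) Ry(pitch) Rx(roll)).
In Python, from cell import env, viewer, boxes_of, masks_of gives the robot as it stands. The module is installed in compiled form; this text tells all that it offers.
- The arm moves only by the tool apply_moves, never from a script. Its argument "moves" is a list of rows, each a list of 7 numbers: the shift along the tool's x, y, z scaled (see below), then the turn, a rotation vector about the tool's x, y, z scaled (see below), then the opening, from 0 (shut) to 1 (fully open). A call has 1 to 20 rows; each row is the pose to reach, as a shift and turn from the pose commanded when the call began, along the tool's axes at that moment; what a row does not reach only later rows make up. The controller multiplies each number of a shift by 0.2 m and each number of a turn by 1.5 rad. A row lasts 1/10 s, in which the tool goes at most 50 mm and 8.59 degrees, less where a joint would pass 70% of its speed; a pose out of reach is approached as far as the arm can. A call with a number of a shift or a turn outside -1 to 1 is refused whole. A call with a gripper value outside its range is refused whole. The fingers move at their own pace and stop on an object; "grip_force" is the grip in N (left out, the last holds). Time passes only in rows, so rows that repeat a pose let the fingers close. It gives the time, the measured TCP pose, the force, the opening and the grip force at its end, in the units of the state.
- env.get_obs(): the state, without advancing time (a new reading comes with each control period).
- viewer.read_camera(name): name is "side" or "top"; returns the picture (384x512x3 uint8, red, green, blue); there is no depth.
- viewer.get_calibration(name): a dict with "fov_y" (degrees; the focal length in pixels is half the picture's height over the tangent of half this angle, whatever the lens; pixels are square), "cx", "cy" (the principal point, pixels), "position" and "orientation" of the camera in the world. Camera axes: x right, y up, looking along -z (the intrinsics and any distortion apply to the point x, -y, -z); pixel columns grow to the right and rows downward; lengths in m; the calibration is good to about 2 mm. A picture is of the moment at which its call begins. get_calibration takes no time and is no camera call.
- env.sign_off(): hands the job in; it is judged then, once.
Trained networks look in the newest picture that a camera, given by its name, has taken for a name from the list of things; names that differ only in an ending like _2 or _b are one class to them, and where a whole thing is asked for, a point or a joint stands for the part that bears it (a point fixed in the world has none). Each returns a list of dicts, best first, with "conf" (0 to 1); they miss things now and then, are a little off and sometimes report something else, mostly with a low value. They report only what shows in the picture. A call takes as long as a camera call.
- boxes_of(camera, target): "location" ([column, row] in pixels, amid what is visible of it).
- masks_of(camera, target): "pixels" (384x512 bool, what is visible of it) and "location" ([column, row] in pixels, amid what is visible of it).
The state is a dict: "time_s": time; "qpos": joint angles; "joint_velocities": joint speeds; "effort": joint torques, N m; "tool_pos": TCP position; "tool_rot": TCP orientation; "force": force on the tool from outside, world axes, zero at the start; "wrist_torque": the same for the moment, N m; "grip_width": finger opening in m; "grasp_force": force on a finger pad.
Only numpy, scipy, OpenCV 4.12 (cv2) and the standard library are available. Lean on these libraries where they do the work, as an engineer would, in place of code of your own. Each camera call takes 0.05 s, during which the arm holds its last target. There are 200 camera calls.

## Working session

There is one attempt and no reset: what is moved stays moved. The work goes in short steps, Python scripts to look and compute and a tool call to move; the robot and the scene stay as the last step left them, time stands still between calls to the robot, and variables do not carry over. Pictures are saved under pics/ and viewed, at most 10 in all, crops included, and the job is handed in when it is done.

Besides the shell and the picture viewer there is one more tool, called after ">>>" as name(argument=value, ...) on one line, values as JSON. apply_moves: Moves the arm, as the interface text tells. Shifts and turns lie within -1 to 1; 1 stands for 0.2 m of shift or 1.5 rad of turn. Its arguments: {"type":"object","properties":{"moves":{"type":"array","items":{"type":"array","items":{"type":"number","minimum":-1,"maximum":1}}},"grip_force":{"type":"number"}},"required":["moves"]}

```bash
mkdir -p pics; python3 - <<'E'
from cell import env, viewer, boxes_of, masks_of
import cv2
for c in("side","top"):
    im=viewer.read_camera(c); cv2.imwrite(f"pics/{c}0.png",im[:,:,::-1]); print(c,viewer.get_calibration(c))
    for t in("stand","stopper_bottle","handle","paddle_top","carousel"):
        print(t,[(b["conf"],b["location"]) for b in boxes_of(c,t)[:2]])
print(env.get_obs())
E
```

```text
side {'fov_y': 53.64988160733569, 'cx': 257.1021427533057, 'cy': 192.9058735526814, 'position': array([0.5154214 , 0.65069351, 0.80122487]), 'orientation': array([  47.40354779,   -0.90593385, -172.3980223 ])}
stand [(0.79, [253.0, 257.4]), (0.23, [307.3, 293.9])]
stopper_bottle [(0.73, [247.3, 249.7])]
handle [(0.79, [244.5, 247.3]), (0.7, [251.9, 259.8])]
paddle_top [(0.74, [259.8, 319.0]), (0.71, [239.6, 182.5])]
carousel [(0.58, [248.7, 248.5])]
top {'fov_y': 47.77548063027712, 'cx': 249.96955516654165, 'cy': 200.8519053805237, 'position': array([ 0.49990826, -0.03922755,  1.15392061]), 'orientation': array([  4.8189517 ,  -0.24213256, -90.42984207])}
stand [(0.9, [206.1, 201.6])]
stopper_bottle [(0.71, [212.4, 190.6]), (0.6, [133.5, 218.1])]
handle [(0.64, [208.6, 197.7])]
paddle_top [(0.59, [135.6, 218.2]), (0.2, [327.9, 210.8])]
carousel [(0.89, [209.8, 194.7]), (0.24, [205.1, 199.9])]
{'time_s': 0.6, 'qpos': array([-67.77577327,  18.39049269,  -4.0170851 ,  83.10764733,
         1.2942882 ,  78.5410024 ,  -3.26098193]), 'joint_velocities': array([ 0.01946619,  0.01253531, -0.03437986, -0.08476558,  0.03419861,
       -0.01064437,  0.09942886]), 'effort': array([-1.49748566e-04, -4.90793359e+01, -4.02700268e-01, -3.12605059e+01,
       -6.36233180e-02,  3.38184054e-02,  3.64539051e-05]), 'tool_pos': array([0.23736296, 0.60513143, 0.22260204]), 'tool_rot': array([1.79994045e+02, 1.75379385e-03, 1.58584383e+02]), 'force': array([ 0.50737761,  1.26104913, -0.92716939]), 'wrist_torque': array([ 0.02233377,  0.01515203, -0.04503078]), 'grasp_force': 0.0, 'grip_width': 0.08715753527624485}
```

View pics/top0.png

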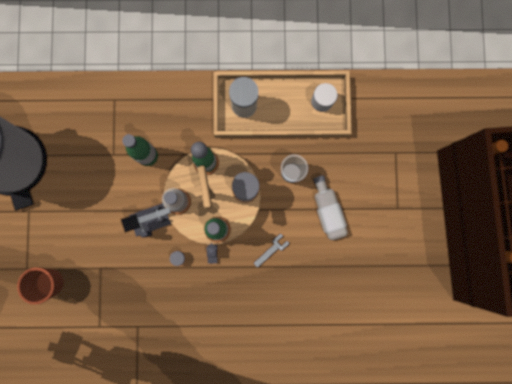

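View pics/side0.png

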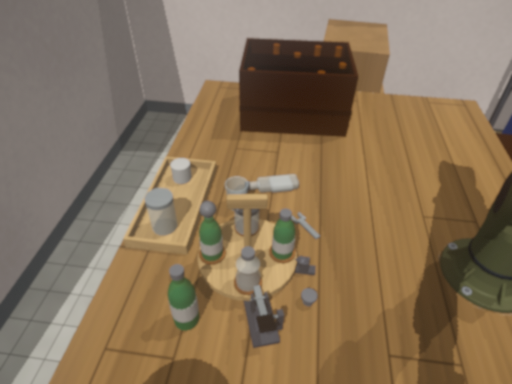

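The top view shows the pointer at about (212,253), the paddle at (130,222), and the disc at (212,197). The ball stopper seems to be on the far bottle, at (200,152) in top and (208,208) in side. I'll zoom in to confirm.

```bash
python3 - <<'E'
import cv2
a=cv2.imread("pics/top0.png")[125:275,110:310]; cv2.imwrite("pics/t1.png",cv2.resize(a,(800,600),interpolation=cv2.INTER_CUBIC))
a=cv2.imread("pics/side0.png")[180:360,150:340]; cv2.imwrite("pics/s1.png",cv2.resize(a,(633,600),interpolation=cv2.INTER_CUBIC))
E
```

```text
(no output)
```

View pics/t1.png

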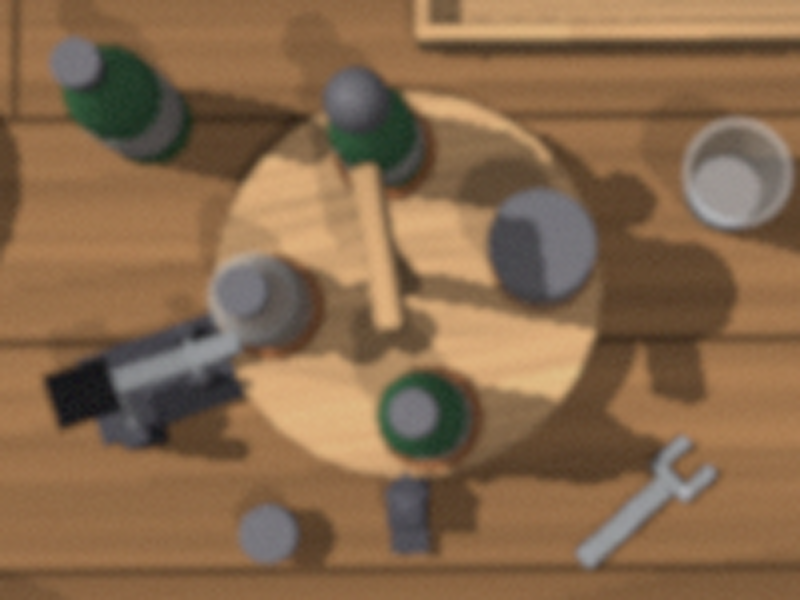

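View pics/s1.png

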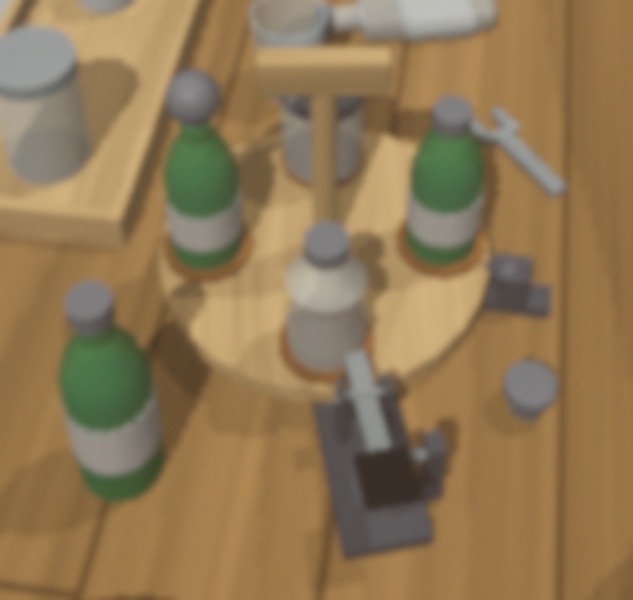

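The ball stopper is on the far bottle (top-crop (357,98), side-crop (192,95)) and the flat-capped bottle is at the front. I'll fit the axis, stand yaw and carousel yaw from these pixels.

```bash
cat > h.py <<'E'
import numpy as np
from scipy.spatial.transform import Rotation as R
from scipy.optimize import least_squares
from cell import env, viewer, boxes_of, masks_of
def proj(c,p):
    k=viewer.get_calibration(c); q=R.from_euler('xyz',k['orientation'],degrees=True).inv().apply(np.array(p)-k['position'])
    f=192/np.tan(np.radians(k['fov_y']/2)); return np.array([k['cx']-f*q[0]/q[2],k['cy']+f*q[1]/q[2]])
def loc(ax,yaw,r,a,z): return [ax[0]+r*np.cos(yaw+a),ax[1]+r*np.sin(yaw+a),z]
E
python3 - <<'E'
from h import *
T=lambda u,v:np.array([110+u/4,125+v/4]); S=lambda u,v:np.array([150+u*.3,180+v*.3])
pi=np.pi; L=np.radians(110)
# (cam,pix,body,r,angle,z)
o=[("top",T(357,98),'c',.088,pi,.2),("top",T(413,413),'c',.088,0,.186),("top",T(368,168),'c',.045,pi,.239),("top",T(387,327),'c',.045,0,.239),
("side",S(192,96),'c',.088,pi,.2),("side",S(453,108),'c',.088,0,.186),
("top",T(83,393),'s',.211,L,.078),("side",S(388,478),'s',.211,L,.078)]
def res(p,full=False):
    e=[proj(c,loc(p[:2],p[2] if b=='c' else p[3],r,a,z))-x for c,x,b,r,a,z in o]
    return np.array(e) if full else np.ravel(e)
s=least_squares(res,[.53,.05,pi,0],loss='soft_l1'); p=s.x
print(p[:2],np.degrees(p[2:])); print(res(p,True).round(1))
pad=np.array(loc(p,p[3],.211,L,.078)); print("paddle",pad,"front",loc(p,p[3],.088,pi,.11))
w=loc(p,p[3],.156,pi,.042)
for c in("top","side"): print(c,'pointer edge px',proj(c,w))
print(T(410,550),S(530,262))
for d in (0,pi/2,-pi/2): print(proj("top",loc(p,p[2],.088,d,.128)))
E
```

```text
[0.60801362 0.05408698] [189.26055805  -0.45494405]
[[ 0.   0.5]
 [-0.7 -0.2]
 [-1.6 -1.1]
 [ 0.5  0.7]
 [ 0.1 -0.4]
 [-0.  -0.4]
 [-0.7 -0.2]
 [ 0.1 -2.4]]
paddle [0.53742399 0.25292888 0.078     ] front [np.float64(0.5200163967442941), np.float64(0.0547857123233788), 0.11]
top pointer edge px [211.11972281 256.56016445]
side pointer edge px [309.2465436  259.99656323]
[212.5 262.5] [309.  258.6]
[214.54647531 228.62078391]
[245.05121675 185.90408232]
[171.96617914 198.26481926]
```

```bash
cat >> h.py <<'E'
def row(p,yaw):
    o=env.get_obs(); r0=R.from_euler('xyz',o['tool_rot'],degrees=True)
    r1=R.from_euler('xyz',[180,0,yaw],degrees=True)
    return (r0.inv().apply(np.array(p)-o['tool_pos'])/.2).round(3),((r0.inv()*r1).as_rotvec()/1.5).round(3)
E
python3 - <<'E'
from h import *
ax=np.array([.608,.0535]); u=np.array([np.cos(np.radians(110)),np.sin(np.radians(110))]); n=np.array([u[1],-u[0]])
pad=ax+u*.213+n*.003; print(pad)
print(row([*pad,.20],110),row([*pad,.12],110))
# glass bottle
b=boxes_of("top","glass_bottle"); print(b[:2])
for xy in [(.70,.21),(.70,.23),(.72,.22),(.68,.22)]: print(xy,proj("top",[*xy,.188]),proj("side",[*xy,.188]))
E
```

```text
[0.53796879 0.25468059]
(array([-2.039, -1.082,  0.113]), array([ 0.   , -0.   ,  0.565])) (array([-2.039, -1.083,  0.513]), array([ 0.   , -0.   ,  0.565]))
[{'location': [140.8, 151.2], 'conf': 0.8}]
(0.7, 0.21) [137.03324326 149.23261435] [189.38350101 262.33572363]
(0.7, 0.23) [128.15685867 149.29063155] [186.68288952 270.59208434]
(0.72, 0.22) [132.73008465 140.53167008] [178.140159   265.22614736]
(0.68, 0.22) [132.45999285 158.02160614] [197.99890924 267.62632035]
```

>>> apply_moves(moves=[[-1, -0.53, 0.05, 0, 0, 0.565, 0], [-1, -0.53, 0.05, 0, 0, 0.565, 0], [-1, -0.53, 0.05, 0, 0, 0.565, 0], [-1, -0.53, 0.05, 0, 0, 0.565, 0], [-1, -0.53, 0.05, 0, 0, 0.565, 0], [-1, -0.53, 0.05, 0, 0, 0.565, 0], [-1, -0.53, 0.05, 0, 0, 0.565, 0], [-1, -0.53, 0.05, 0, 0, 0.565, 0]])

```text
time_s: 1.45
tool_pos: [0.3842, 0.4341, 0.2127]
tool_rot: [180.0, -0.0, 110.2]
force: [-0.8, -0.3, -0.0]
grip_width: 0.0315
grasp_force: 0.0
```

```bash
python3 - <<'E'
from h import *
print(env.get_obs()['tool_pos'],env.get_obs()['tool_rot'],env.get_obs()['time_s']); print(row([.538,.2547,.12],110))
E
```

```text
[0.38417836 0.43413897 0.21269922] [ 1.79998723e+02 -3.66878392e-02  1.10236849e+02] 1.45
(array([-1.108,  0.411,  0.463]), array([ 0.   , -0.   ,  0.003]))
```

>>> apply_moves(moves=[[-1, 0.41, 0.2, 0, 0, 0, 0], [-1, 0.41, 0.2, 0, 0, 0, 0], [-1, 0.41, 0.2, 0, 0, 0, 0], [-1, 0.41, 0.2, 0, 0, 0, 0], [-1, 0.41, 0.2, 0, 0, 0, 0], [-1, 0.41, 0.2, 0, 0, 0, 0], [-1, 0.41, 0.2, 0, 0, 0, 0]])

```text
time_s: 2.15
tool_pos: [0.5297, 0.275, 0.1724]
tool_rot: [-180.0, -0.1, 110.2]
force: [-0.6, 0.2, -0.9]
grip_width: 0.0002
grasp_force: 0.0
```

```bash
python3 - <<'E'
from h import *
import cv2
print(row([.538,.2547,.09],110))
cv2.imwrite("pics/s2.png",cv2.resize(viewer.read_camera("side")[180:380,150:350,::-1],(600,600),interpolation=cv2.INTER_CUBIC))
E
```

```text
(array([-0.11 ,  0.004,  0.412]), array([-0.   , -0.001,  0.002]))
```

View pics/s2.png

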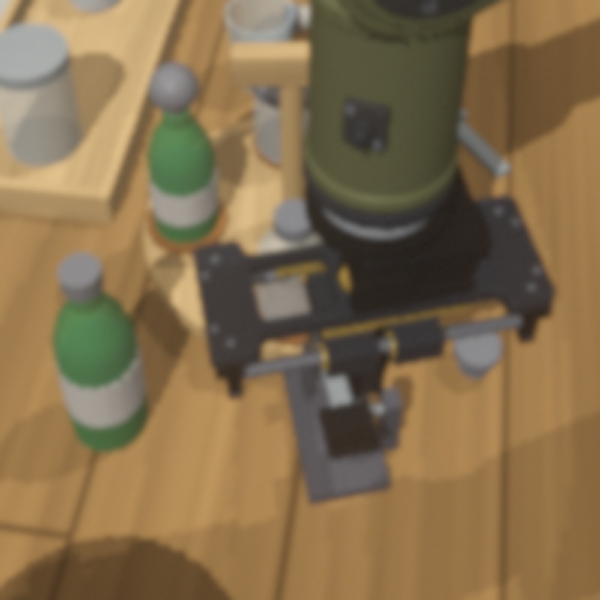

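The shut fingers are above the paddle, which is at about (350,430) in the crop, and the gripper body clears the loose bottle at (100,370). Next I'll descend and press.

>>> apply_moves(moves=[[-0.11, 0, 0.2, 0, 0, 0, 0], [-0.11, 0, 0.4, 0, 0, 0, 0], [-0.11, 0, 0.4, 0, 0, 0, 0], [-0.11, 0, 0.45, 0, 0, 0, 0], [-0.11, 0, 0.49, 0, 0, 0, 0], [-0.11, 0, 0.53, 0, 0, 0, 0], [-0.11, 0, 0.55, 0, 0, 0, 0], [-0.11, 0, 0.55, 0, 0, 0, 0]])

```text
time_s: 3.0
tool_pos: [0.5386, 0.255, 0.0639]
tool_rot: [179.8, -0.1, 110.1]
force: [-0.2, 1.2, 2.9]
grip_width: 0.0005
grasp_force: 1.6
```

>>> apply_moves(moves=[[0, 0, 0.02, 0, 0, 0, 0], [0, 0, 0.035, 0, 0, 0, 0], [0, 0, 0.05, 0, 0, 0, 0], [0, 0, 0.05, 0, 0, 0, 0]])

```text
time_s: 3.4
tool_pos: [0.5387, 0.2535, 0.0533]
tool_rot: [179.9, -0.0, 110.0]
force: [0.3, 2.4, 5.1]
grip_width: 0.0009
grasp_force: 2.8
```

>>> apply_moves(moves=[[0, 0, 0.015, 0, 0, 0, 0], [0, 0, 0.025, 0, 0, 0, 0], [0, 0, 0.025, 0, 0, 0, 0]])

```text
time_s: 3.7
tool_pos: [0.5391, 0.2536, 0.0526]
tool_rot: [179.9, -0.1, 110.0]
force: [-9.2, -1.8, 29.6]
grip_width: 0.0005
grasp_force: 14.7
```

The force jumped to 30 N, so the lever is at its end stop. I'll lift off and check that it stays latched.

>>> apply_moves(moves=[[0, 0, -0.2, 0, 0, 0, 0], [0, 0, -0.4, 0, 0, 0, 0.5], [0, 0, -0.7, 0, 0, 0, 0.8], [0, 0, -1, 0, 0, 0, 0.8], [0, 0, -1, 0, 0, 0, 0.8], [0, 0, -1, 0, 0, 0, 0.8], [0, 0, -1, 0, 0, 0, 0.8]])

```text
time_s: 4.4
tool_pos: [0.5378, 0.2519, 0.2466]
tool_rot: [-179.9, 0.1, 110.0]
force: [-0.3, -0.2, -1.2]
grip_width: 0.0407
grasp_force: 0.0
```

```bash
python3 - <<'E'
from h import *
import cv2
print(env.get_obs()['qpos'].round(1),env.get_obs()['tool_pos']); print(row([.608,.0535,.275],9.3))
cv2.imwrite("pics/s3.png",cv2.resize(viewer.read_camera("side")[180:380,150:350,::-1],(600,600),interpolation=cv2.INTER_CUBIC))
E
```

```text
[-42.4  11.   17.1  90.1  -3.2  79.5  -5.1] [0.53775638 0.25189627 0.24657795]
(array([-1.052, -0.009, -0.141]), array([-0.000e+00,  1.000e-03,  1.171e+00]))
```

View pics/s3.png

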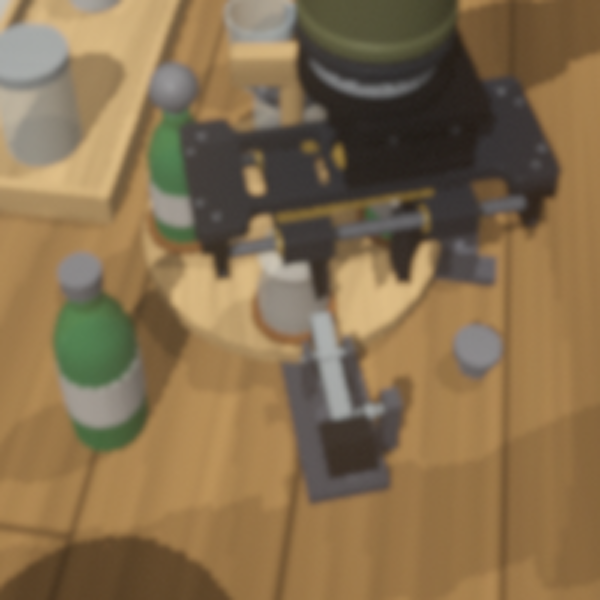

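The paddle has sunk to about (348,445) in the crop and stays there, so it's latched. Now I'll go over to the bar.

>>> apply_moves(moves=[[-0.1, 0, -0.25, 0, 0, 0.1, 1], [-0.3, 0, -0.25, 0, 0, 0.2, 1], [-0.5, 0, -0.25, 0, 0, 0.3, 1], [-0.7, 0, -0.25, 0, 0, 0.4, 1], [-0.85, 0, -0.25, 0, 0, 0.5, 1], [-1, 0, -0.25, 0, 0, 0.6, 1], [-1, 0, -0.25, 0, 0, 0.7, 1], [-1, 0, -0.25, 0, 0, 0.8, 1], [-1, 0, -0.25, 0, 0, 0.9, 1], [-1, 0, -0.25, 0, 0, 1, 1], [-1, 0, -0.25, 0, 0, 1, 1]])

```text
time_s: 5.55
tool_pos: [0.6055, 0.0646, 0.2951]
tool_rot: [-180.0, 0.2, 24.0]
force: [-0.8, -0.8, -0.1]
grip_width: 0.0869
grasp_force: 0.0
```

```bash
python3 - <<'E'
from h import *
print(env.get_obs()['qpos'].round(1)); print(row([.608,.0535,.206],9.3))
E
```

```text
[-36.   13.2  33.2  83.7  -7.1  85.5 -68.9]
(array([-0.009,  0.056,  0.446]), array([0.   , 0.003, 0.171]))
```

>>> apply_moves(moves=[[-0.01, 0.055, 0, 0, 0, 0.1, 1], [-0.01, 0.055, 0, 0, 0, 0.171, 1], [-0.01, 0.055, 0.1, 0, 0, 0.171, 1], [-0.01, 0.055, 0.2, 0, 0, 0.171, 1], [-0.01, 0.055, 0.3, 0, 0, 0.171, 1], [-0.01, 0.055, 0.4, 0, 0, 0.171, 1], [-0.01, 0.055, 0.44, 0, 0, 0.171, 1], [-0.01, 0.055, 0.44, 0, 0, 0.171, 1]])

```text
time_s: 6.35
tool_pos: [0.6078, 0.054, 0.2075]
tool_rot: [180.0, 0.2, 9.5]
force: [-0.4, 0.6, 0.0]
grip_width: 0.0872
grasp_force: 0.0
```

```bash
python3 - <<'E'
from h import *
import cv2
cv2.imwrite("pics/s4.png",cv2.resize(viewer.read_camera("side")[150:350,150:350,::-1],(600,600),interpolation=cv2.INTER_CUBIC))
E
```

```text
(no output)
```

View pics/s4.png

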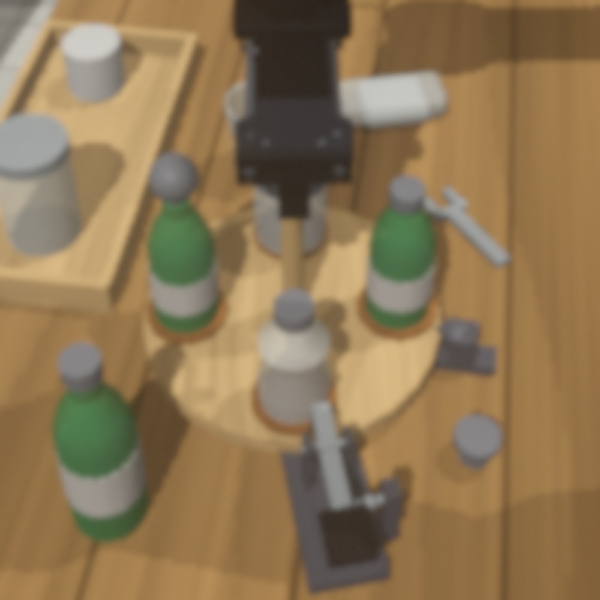

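The gripper is centred over the stem at (292,215) in the crop and clear of the bottles. The lever is still down. Now I'll close on the bar.

>>> apply_moves(moves=[[0, 0, 0, 0, 0, 0, 0], [0, 0, 0, 0, 0, 0, 0], [0, 0, 0, 0, 0, 0, 0], [0, 0, 0, 0, 0, 0, 0], [0, 0, 0, 0, 0, 0, 0], [0, 0, 0, 0, 0, 0, 0], [0, 0, 0, 0, 0, 0, 0], [0, 0, 0, 0, 0, 0, 0], [0, 0, 0, 0, 0, 0, 0]], grip_force=30)

```text
time_s: 7.3
tool_pos: [0.6091, 0.0541, 0.2096]
tool_rot: [-180.0, -0.0, 9.4]
force: [0.3, -0.1, 0.5]
grip_width: 0.0229
grasp_force: 0.0
```

>>> apply_moves(moves=[[0, 0, 0, 0, 0, 0, 0], [0, 0, 0, 0, 0, 0, 0], [0, 0, 0, 0, 0, 0, 0], [0, 0, 0, 0, 0, 0, 0]])

```text
time_s: 7.7
tool_pos: [0.609, 0.0546, 0.2095]
tool_rot: [-180.0, 0.0, 9.4]
force: [-0.4, 0.5, -0.7]
grip_width: 0.0159
grasp_force: 30.0
```

>>> apply_moves(moves=[[0, 0, 0, 0, 0, -0.02, 0], [0, 0, 0, 0, 0, -0.06, 0], [0, 0, 0, 0, 0, -0.12, 0], [0, 0, 0, 0, 0, -0.18, 0], [0, 0, 0, 0, 0, -0.24, 0], [0, 0, 0, 0, 0, -0.3, 0], [0, 0, 0, 0, 0, -0.36, 0], [0, 0, 0, 0, 0, -0.42, 0], [0, 0, 0, 0, 0, -0.48, 0], [0, 0, 0, 0, 0, -0.54, 0], [0, 0, 0, 0, 0, -0.6, 0], [0, 0, 0, 0, 0, -0.66, 0], [0, 0, 0, 0, 0, -0.72, 0], [0, 0, 0, 0, 0, -0.78, 0], [0, 0, 0, 0, 0, -0.84, 0], [0, 0, 0, 0, 0, -0.9, 0], [0, 0, 0, 0, 0, -0.95, 0], [0, 0, 0, 0, 0, -0.98, 0], [0, 0, 0, 0, 0, -1, 0], [0, 0, 0, 0, 0, -1, 0]])

```text
time_s: 9.7
tool_pos: [0.6088, 0.0548, 0.2095]
tool_rot: [-180.0, -0.0, 95.4]
force: [-1.9, 2.2, 0.9]
grip_width: 0.0155
grasp_force: 30.0
```

>>> apply_moves(moves=[[0, 0, 0, 0, 0, -0.02, 0], [0, 0, 0, 0, 0, -0.06, 0], [0, 0, 0, 0, 0, -0.12, 0], [0, 0, 0, 0, 0, -0.18, 0], [0, 0, 0, 0, 0, -0.24, 0], [0, 0, 0, 0, 0, -0.3, 0], [0, 0, 0, 0, 0, -0.36, 0], [0, 0, 0, 0, 0, -0.42, 0], [0, 0, 0, 0, 0, -0.48, 0], [0, 0, 0, 0, 0, -0.54, 0], [0, 0, 0, 0, 0, -0.6, 0], [0, 0, 0, 0, 0, -0.66, 0], [0, 0, 0, 0, 0, -0.72, 0], [0, 0, 0, 0, 0, -0.78, 0], [0, 0, 0, 0, 0, -0.84, 0], [0, 0, 0, 0, 0, -0.9, 0], [0, 0, 0, 0, 0, -0.94, 0], [0, 0, 0, 0, 0, -0.97, 0], [0, 0, 0, 0, 0, -0.99, 0], [0, 0, 0, 0, 0, -0.99, 0]])

```text
time_s: 11.7
tool_pos: [0.6086, 0.0546, 0.2095]
tool_rot: [180.0, -0.1, -179.5]
force: [-4.0, 2.8, 1.2]
grip_width: 0.0158
grasp_force: 30.0
```

```bash
python3 - <<'E'
from h import *
import cv2
a=viewer.read_camera("side"); b=viewer.read_camera("top")
for c in("side","top"): print(c,[(d['conf'],d['location']) for d in boxes_of(c,"stopper_bottle")[:2]])
p=[.608-.088,.0535,.2]; print(proj("side",p),proj("top",p))
f=lambda i:cv2.resize(np.ascontiguousarray(i[:,:,::-1]),(400,600),interpolation=cv2.INTER_CUBIC)
cv2.imwrite("pics/f.png",np.hstack([f(a[150:378,200:352]),f(b[130:280,150:250])]))
E
```

```text
side [(0.67, [247.2, 252.3])]
top [(0.85, [231.9, 207.6])]
[286.32496115 211.95608437] [205.83004892 228.53450953]
```

View pics/f.png

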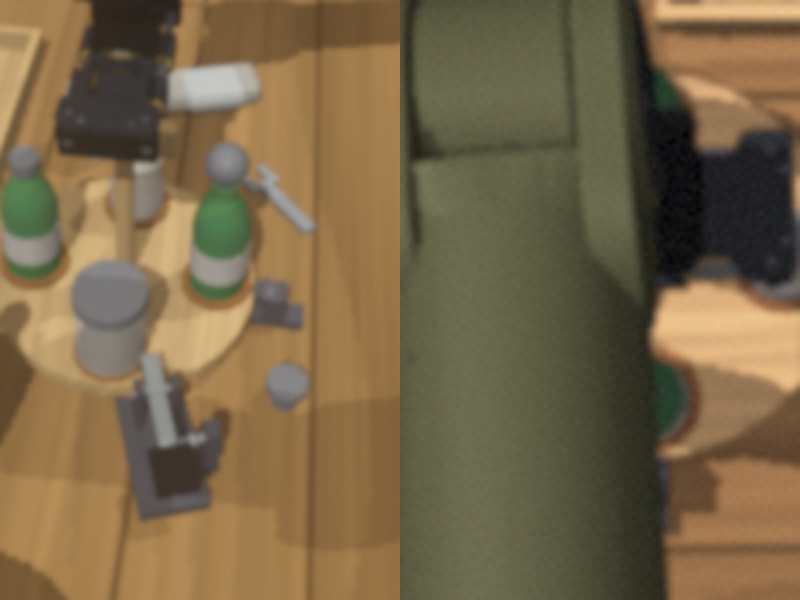

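The ball is at about (286.6,212.7) px in the side view against a target of (286.3,212.0). The lever is still down and the bar is gripped at 30 N.

```bash
python3 -c "
from cell import env
print(env.get_obs()['joint_velocities'].round(2)); print(env.sign_off())"
```

```text
[-0.    0.01  0.08 -0.06  0.04  0.08 -0.03]
the job is handed in; nothing more can be done
None
```

Handed in at about 12 s: the brake lever is pressed down and stays latched, the ball-stoppered bottle stands at the pointer to within about 2 mm by camera, and the gripper holds the bar still at 30 N; the sign-off returned no verdict.

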